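# Wind up and tip a label magnifier over a stock bottle

### The job

Get the stand magnifier ready to read the stock bottle standing under it: turn its handwheel, taking fresh grips as needed, until the pointer on the lens carriage is level with the index clip on the scale, and tip the lens head so that its finger-tab edge is 30 degrees below level. Do not knock the bottle or the other things on the ledge about, and let go of the stand when it is set.

Things in the scene. Friction and masses are not known exactly. Their poses are not given: they have to be found in the camera images.
- stand: Magnifier stand, fixed to the ledge. Origin: on the ledge top under its base plate; x away from the operator, y to the operator's left, z up. Grey base 19 mm high, x -110..100, y -100..100 mm, extended to y -285 (x -5..100) under the gearbox (66 mm wide, to 105 mm high, at x 40, y -235). Column 30 x 38 mm at x 70, y 0, 374 mm high; white scale plate left of it.
- wheel_center (a point): Centre of the handwheel's rim circle, at (-10, -235, 134) mm in the stand's frame. z: the axis, out of the wheel up to the operator, leaning 35 deg from vertical to the stand's -x; x and y turn with the wheel. Black rim: round bar 12 mm thick on a circle of 50 mm radius in the plane z = 0. Gearbox boss 41 mm or more behind that plane.
- wheel_spoke (a point): Where one of the three spokes meets the rim, 50 mm from wheel_center; turns with the wheel, axes as wheel_center's, x outward along the spoke. The others are at +-120 deg. Spokes are 8 mm steel bars running 12 to 14 mm behind the rim plane, rising to the rim over the last 20 mm. Hub 24 mm across, 2 to 26 mm behind the rim plane: 32 mm free between hub and rim.
- handwheel (a joint): Handwheel angle, rad, growing clockwise as the operator sees the wheel; turns from -0.3 to 7.0, starts at 0 to 0.6. Each rad clockwise raises the lens carriage 16 mm. Drag about 0.3 N m with the weight (6 N at the rim); it stays where it is left.
- pointer_tip (a point): Tip of the small steel pointer on the left side of the lens carriage, beside the scale; axes as the stand's. It moves only straight up and down, with the carriage.
- index_clip: Dark index clip (about 40 x 18 mm) clamped on the left edge of the white scale plate. Origin: mid-height of the thin nose that points at the carriage pointer; axes as the stand's. They agree when pointer_tip is at the same height as this origin. At the start it is 34 to 62 mm above the pointer.
- tilt_hinge (a point): Middle of the lens head's hinge line, on the carriage; axes as the stand's, the hinge line is y. It is 188 mm above the ledge plus 16 mm per rad of handwheel.
- tab_grip (a point): Grip point in the black finger tab on the operator's side of the lens head, mid-thickness, 13 mm short of its end, 152 mm from tilt_hinge. Tab: 22 mm wide (along y), 12 mm thick, 40 mm long, sticking out of the white lens ring (110 mm across, 18 mm thick). Axes tip with the head: -x out along the tab, z out of the top of the lens.
- magnifier_tilt (a joint): Tilt of the lens head, rad: 0 level, positive with the tab edge below the hinge; range -0.35 to 0.95, starts at -0.15 to 0.1. Stiff friction hinge (0.35 N m, about 2.5 N at the tab) that stays where it is left. Wanted: 30 deg (0.524).
- subject_bottle: White round stock bottle with blue cap, 62 mm across, 105 mm high, loose on the round black pad (20.5 mm above the ledge) under the lens. Origin: centre of its underside, z up. Not to be handled; with the carriage still low, a tipped head comes down on its cap.
- dispenser_gel: Bystander: clear green pump bottle, 182 mm high, at the left. Origin: centre of underside.
- amber_vial: Bystander: orange-brown pill vial with white cap, 44 mm across, 66 mm high, to the right. Origin: centre of underside.
- carton: Bystander: upright yellow carton 50 x 50 x 76 mm, to the right. Origin: centre of underside.
- calc: Bystander: black desk calculator 148 x 98 x 22 mm, front right. Origin: centre of underside.
- tape: Bystander: beige tape dispenser 150 x 52 x 77 mm, left. Origin: centre of underside.
- notes: Bystander: yellow block of sticky notes 74 x 74 x 16 mm, front left. Origin: centre of underside.
- pen: Bystander: blue ball pen 148 mm long, front left. Origin: centre of underside.

How it is judged (in metres and radians):
At the end, for the whole second after the job is handed in: The carriage pointer is level with the index clip within 3 mm, the lens head is tipped 30 degrees within 5 degrees, tab edge down, both stay there, and the bottle stands upright within 15 mm of where it was (z of pointer_tip in the frame of index_clip between -0.003 and 0.003 m and value of joint magnifier_tilt between 0.436 and 0.611 rad and velocity of joint handwheel between -0.05 and 0.05 rad/s and velocity of joint magnifier_tilt between -0.05 and 0.05 rad/s and angle between subject_bottle's own z axis and vertical below 0.15 rad and distance of subject_bottle from where it was at the start of the episode below 0.015 m); the robot touches nothing.
It fails at once if the stock bottle under the lens is knocked over or shoved more than 30 mm (angle between subject_bottle's own z axis and vertical above 0.35 rad or distance of subject_bottle from where it was at the start of the episode above 0.03 m).
It fails at once if a bystander is shoved more than 40 mm (distance of any of dispenser_gel, amber_vial, carton, calc, tape, notes, pen from where it was at the start of the episode above 0.04 m).
It also fails if it takes over 72 s, if anything falls off the work surface, if the arm or the gripper's body presses on something with over 40 N, if the wrist force passes 120 N, or if a joint passes its speed limit or range.

### The arm

A 6-joint arm with a two-finger parallel gripper is mounted at the origin on a cart in front of the work surface, level with it; the furniture and walls round the work are solid. World frame = base frame: x ahead of the robot, y to its left, z up, the work surface at z = 0. Lengths are in mm, angles in rad, forces in N, time in s.
With the tool pointing down it reaches from about 375 to 825 mm from the base axis. Payload 5.5 kg.
Tool frame: the origin (TCP) lies on the centre line of the jaws, within the pads' length; the fingertips stand 19 mm ahead of it and the grasp point (between the pads) is the TCP (nose_length is the distance from the TCP to the fingertips, in mm); z points along the fingers, y is the direction in which the jaws open and shut (so a half turn about z gives the same grasp; the last joint's range is limited). The gripper opens to 85 mm and grips with 20 to 120 N. Pads are 22 mm wide; open, the fingers measure 114 mm over their backs; the gripper's body (76 mm by 85 mm) begins 54 mm behind the grasp point. The pads swing forward as they close: fully open they stand 13 mm farther back than shut.
Start: joints at [-1.11, 0.314, -0.047, 1.21, 0, 1.571], TCP at [266.795, -537.415, 250.299] pointing down, gripper open.
Joint ranges: [-2.67, 2.67], [-0.69, 1.73], [-1.03, 1.25], [-2.08, 2.16], [-1.42, 1.45], [-3.14, 3.14]. Speed limits (rad/s): [2.39, 2.39, 3.01, 3.14, 3.14, 3.14].

### API

Orientations are given as a unit quaternion [x, y, z, w].
In Python, from rig import get_state, grab_frame, camera_model, close_job, silhouettes, place_of, nose_length gives the robot as it stands.
- The arm moves only by the shell command python3 -m creep 'ROWS' [OPENING]. ROWS is JSON, a list of rows, each an object of numbers: "dx", "dy", "dz": the shift along the tool's x, y, z in mm; "twist": the turn about the tool's z in rad. A call has 1 to 5 rows; each row is the pose to reach, as a shift and turn from the pose commanded when the call began, along the tool's axes at that moment; what a row does not reach only later rows make up. A row lasts 1/8 s, in which the tool goes at most 62.5 mm and 10.7 degrees, less where a joint would pass 70% of its speed; a pose out of reach is approached as far as the arm can. A call with a gripper value outside its range is refused whole. OPENING is the opening in per cent of the stroke, from 0 (shut) to 100 (fully open), set as the call begins (- or left out, the last holds). The fingers move at their own pace and stop on an object; the grip force is fixed at half the most. Time passes only in rows, so rows that repeat a pose let the fingers close. It gives the time, the measured TCP pose, the force and the opening at its end, in the units of the state.
- get_state(): the state, without advancing time (a new reading comes with each control period).
- grab_frame(name): name is "scene" or "top"; returns the picture (400x640x3 uint8, blue, green, red); there is no depth.
- camera_model(name): a dict with "fov_y" (degrees; the focal length in pixels is half the picture's height over the tangent of half this angle, whatever the lens; pixels are square), "cx", "cy" (the principal point, pixels), "k1" (the pictures are not rectified: a ray, as slopes to the right and down, at radius r is drawn at 1 + k1 r^2 times it, then the intrinsics apply), "position" and "orientation" of the camera in the world. Camera axes: x right, y up, looking along -z (the intrinsics and any distortion apply to the point x, -y, -z); pixel columns grow to the right and rows downward; lengths in mm; the calibration is good to about 2 mm. A picture is of the moment at which its call begins. camera_model takes no time and is no camera call.
- close_job(): hands the job in, once; it reports no verdict.
Trained networks look in the newest picture that a camera, given by its name, has taken for a name from the list of things; names that differ only in an ending like _2 or _b are one class to them, and where a whole thing is asked for, a point or a joint stands for the part that bears it (a point fixed in the world has none). Each returns a list of dicts, best first, with "p" (0 to 1); they miss things now and then, are a little off and sometimes report something else, mostly with a low value. They report only what shows in the picture. A call takes as long as a camera call.
- silhouettes(camera, name): "mask" (400x640 bool, what is visible of it).
- place_of(camera, name): "position" ([x, y, z] in mm, in world coordinates, good to about 4 mm: a listed point, or the origin of a listed thing).
The state is a dict: "time_s": time; "joint_positions": joint angles; "qvel": joint speeds; "joint_torque": joint torques, N m; "position": TCP position; "tcp_rot": TCP orientation; "ft_force": force on the tool from outside, world axes, zero at the start; "moment": the same for the moment, N m; "width": finger opening in mm.
Only numpy, scipy, OpenCV 4.12 (cv2) and the standard library are available. Lean on these libraries where they do the work, as an engineer would, in place of code of your own. Each camera call takes 0.05 s, during which the arm holds its last target.

## Working session

There is one attempt and no reset: what is moved stays moved. The work goes in short steps, Python scripts to look and compute and a shell command to move; the robot and the scene stay as the last step left them, time stands still between calls to the robot, and variables do not carry over. Pictures are saved under pics/ and viewed, and the job is handed in when it is done.

```bash
ls; mkdir -p pics; python3 - <<'E'
from rig import *
import cv2
s=get_state(); print(s)
for c in("scene","top"):
    cv2.imwrite(f"pics/{c}0.png",grab_frame(c)); print(camera_model(c))
print(nose_length if not callable(nose_length) else nose_length())
for n in ["stand","wheel_center","wheel_spoke","pointer_tip","index_clip","tilt_hinge","tab_grip","subject_bottle","amber_vial","carton","calc","dispenser_gel","tape"]:
    for c in("scene","top"):
        print(n,c,[(round(d["p"],2),[round(float(v)) for v in d["position"]]) for d in place_of(c,n)][:4])
E
```

```text
pics
{'time_s': 0.0, 'joint_positions': array([-1.10996589e+00,  3.14236050e-01, -4.80847495e-02,  1.21019628e+00,
       -3.63668108e-06,  1.57080123e+00]), 'qvel': array([ 3.37087043e-05, -7.13225601e-04,  1.41291129e-03,  6.24116758e-04,
        3.46650066e-04,  8.04132917e-04]), 'joint_torque': array([ 9.48386696e-04, -5.39590681e+01,  3.39748478e+01,  1.93979871e-02,
        2.19154394e-04, -8.59975046e-06]), 'position': array([ 266.57018566, -536.91908285,  249.42604003]), 'tcp_rot': array([ 9.73571850e-01,  2.28379316e-01, -1.98266754e-04, -8.37222809e-04]), 'ft_force': array([-0.04259159, -1.10812509,  0.18569624]), 'moment': array([-0.01816341,  0.01917643, -0.0324279 ]), 'width': 85.47904492006086}
{'fov_y': 43.286742396411555, 'cx': 322.2946651353906, 'cy': 197.7121402061309, 'k1': -0.1306007586977195, 'position': array([-427.83949248, -567.90928784, 1250.43560936]), 'orientation': array([ 0.33129272, -0.18891277, -0.48077994,  0.78956174])}
{'fov_y': 55.70625413097195, 'cx': 311.4429870498088, 'cy': 193.86456313405262, 'k1': -0.03778240017390463, 'position': array([ 446.8
[... 551 characters left out ...]
119, 259])]
tilt_hinge scene [(0.67, [579, 64, 193])]
tilt_hinge top [(0.74, [579, 68, 192]), (0.69, [609, 344, 1])]
tab_grip scene [(0.91, [432, 43, 187])]
tab_grip top [(0.63, [433, 37, 189])]
subject_bottle scene [(0.66, [530, 57, 20])]
subject_bottle top []
amber_vial scene [(0.75, [370, 162, -1]), (0.68, [512, -370, -1]), (0.3, [384, -372, -2])]
amber_vial top [(0.64, [515, -364, -1])]
carton scene [(0.77, [653, -453, 0])]
carton top []
calc scene [(0.59, [382, -369, -1])]
calc top []
dispenser_gel scene []
dispenser_gel top [(0.86, [608, 346, 1])]
tape scene [(0.35, [383, -373, 4])]
tape top [(0.96, [497, 351, 4]), (0.6, [368, 163, 3]), (0.58, [608, 345, -2]), (0.55, [657, -171, 163])]
```

View pics/scene0.png

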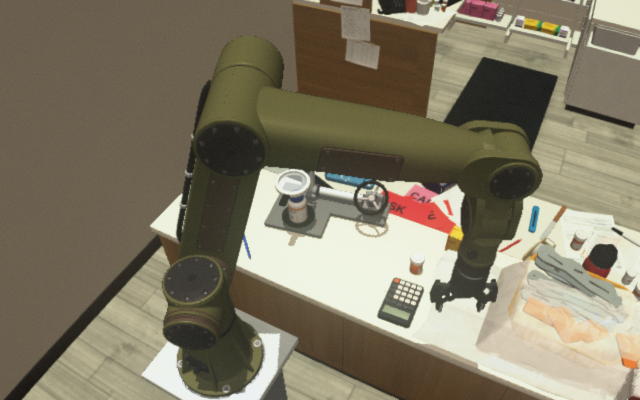

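View pics/top0.png

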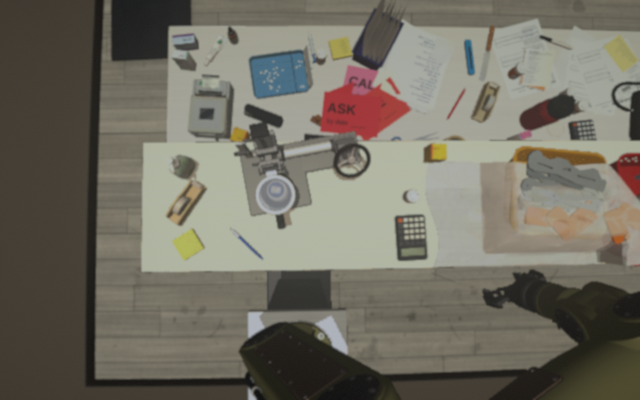

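```bash
cat > h.py <<'E'
import numpy as np, cv2
from rig import *
from scipy.spatial.transform import Rotation as R
from scipy.optimize import least_squares
def proj(c,P):
    m=camera_model(c); P=np.atleast_2d(P)
    q=R.from_quat(m["orientation"]).inv().apply(P-m["position"])
    x=q[:,0]/-q[:,2]; y=-q[:,1]/-q[:,2]; f=200/np.tan(np.radians(m["fov_y"]/2))
    k=1+m["k1"]*(x*x+y*y)
    return np.c_[m["cx"]+f*x*k, m["cy"]+f*y*k]
def crop(c,x0,y0,w,h,name,pts=[],s=None,img=None):
    im=grab_frame(c) if img is None else img
    s=s or int(min(800/w,600/h)); a=cv2.resize(im[y0:y0+h,x0:x0+w],None,fx=s,fy=s,interpolation=cv2.INTER_CUBIC)
    for p in pts:
        cv2.circle(a,(int((p[0]-x0+.5)*s),int((p[1]-y0+.5)*s)),2,(0,0,255),-1)
    cv2.imwrite("pics/"+name,a)
class St:
    def __init__(s,x,y,yaw): s.o=np.array([x,y,0.]); s.r=R.from_euler('z',yaw)
    def w(s,p): return s.r.apply(p)+s.o
def rim(st,phi,rad=50,d=0):
    phi=np.asarray(phi,float)
    u=np.array([np.cos(np.radians(35)),0,np.sin(np.radians(35))]); a=np.array([-u[2],0,u[0]]); r=np.array([0,-1,0])
    return st.w(np.array([-10,-235,134])+rad*(np.cos(phi)[...,None]*u+np.sin(phi)[...,None]*r)+d*a)
E
python3 - <<'E'
from h import *
obs=[]
for k in range(2):
  for c in("scene","top"):
    im=grab_frame(c)
    for n,loc in [("stand",(0,0,0)),("wheel_center",(-10,-235,134)),("tilt_hinge",None)]:
        d=place_of(c,n)
        if d: print(k,c,n,round(d[0]["p"],2),d[0]["position"].round(1) if hasattr(d[0]["position"],'round') else d[0]["position"])
    for n in("index_clip","pointer_tip","tab_grip","wheel_spoke"):
        d=place_of(c,n); print(k,c,n,[(round(e["p"],2),np.round(e["position"],1)) for e in d[:2]])
st=St(580,66,np.radians(10))
ph=np.linspace(0,2*np.pi,37)
for c,b in(("scene",(250,150,150,100)),("top",(230,120,160,110))):
    crop(c,*b,c+"1.png",pts=proj(c,np.r_[rim(st,ph),st.w([[0,0,19],[-110,-100,19],[-110,100,19],[100,100,19]])]))
    crop(c,*b,c+"1n.png")
E
```

```text
0 scene stand 0.78 [583.2, 66.0, -3.7]
0 scene wheel_center 0.92 [613.6, -165.7, 133.6]
0 scene tilt_hinge 0.96 [579.7, 66.5, 192.4]
0 scene index_clip []
0 scene pointer_tip []
0 scene tab_grip [(0.68, array([433.2,  41.3, 187.3])), (0.29, array([577.9,  67. , 194.2]))]
0 scene wheel_spoke [(0.86, array([ 652.9, -178.3,  161.4]))]
0 top stand 0.55 [578.1, 65.6, -1.6]
0 top wheel_center 0.82 [610.4, -167.5, 130.9]
0 top tilt_hinge 0.72 [581.2, 64.0, 191.6]
0 top index_clip [(0.54, array([617.1, 120.8, 262.8]))]
0 top pointer_tip [(0.85, array([623.3, 116.6, 202.1]))]
0 top tab_grip [(0.76, array([432. ,  38.5, 190.7]))]
0 top wheel_spoke [(0.9, array([ 656.1, -172.8,  163.8]))]
1 scene stand 0.9 [582.8, 63.8, -6.2]
1 scene wheel_center 0.56 [611.8, -166.9, 132.5]
1 scene tilt_hinge 0.97 [580.6, 65.4, 198.0]
1 scene index_clip []
1 scene pointer_tip []
1 scene tab_grip [(0.86, array([436.5,  42.3, 187.4]))]
1 scene wheel_spoke [(0.9, array([ 656.1, -179. ,  158.6]))]
1 top stand 0.74 [582.7, 66.2, -1.2]
1 top wheel_center 0.74 [610.4, -165.5, 131.6]
1 top tilt_hinge 0.68 [579.2, 66.9, 193.2]
1 top index_clip []
1 top pointer_tip [(0.6, array([624.2, 115.3, 206. ])), (0.4, array([ 614.4, -166.6,  129.7]))]
1 top tab_grip [(0.82, array([430.8,  36.8, 189.3]))]
1 top wheel_spoke [(0.67, array([ 655.7, -174.4,  159.9]))]
```

View pics/scene1.png

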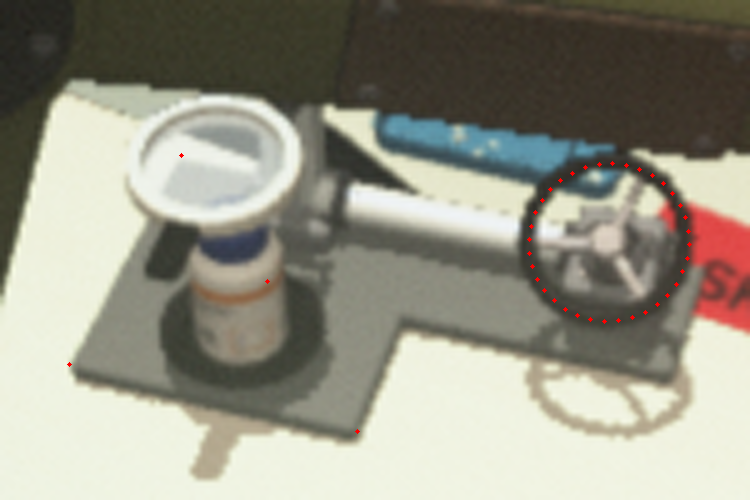

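View pics/top1.png

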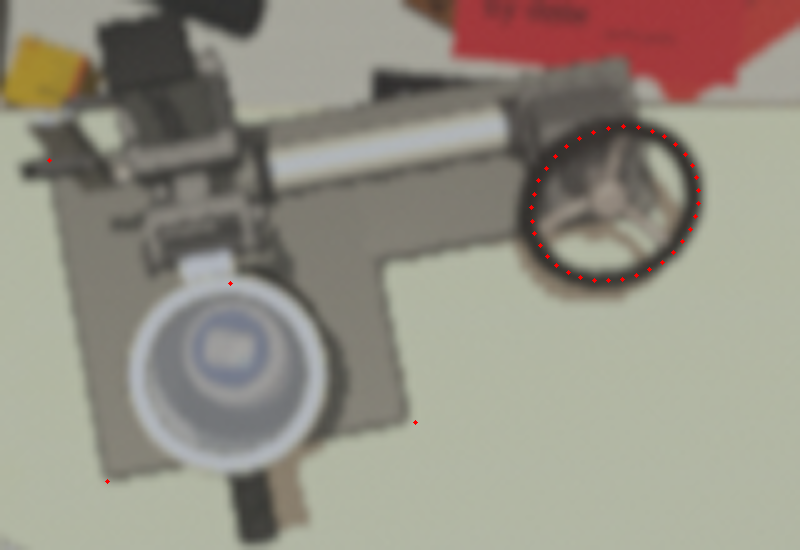

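View pics/top1n.png

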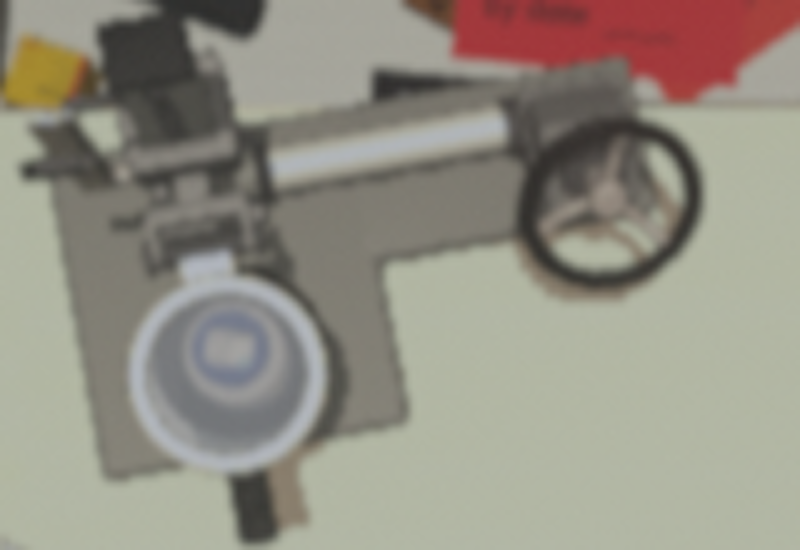

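```bash
cat >> h.py <<'E'
def cur():
    s=get_state(); r=R.from_quat(s["tcp_rot"]).as_matrix()
    return s["position"], np.degrees(np.arctan2(r[1,1],r[0,1])), s
def plan(P,yaw,n=5,pose=None):
    p,y,s=cur()
    if pose is not None: p,y=np.array(pose[:3]),pose[3]
    D=np.array(P)-p; yy=np.radians(y); Y=np.array([np.cos(yy),np.sin(yy)]); X=np.array([-Y[1],Y[0]])
    print("dx %.1f dy %.1f dz %.1f twist %.3f"%(D[:2]@X,D[:2]@Y,-D[2],-np.radians(yaw-y)))
def rep():
    p,y,s=cur(); print("t",round(s["time_s"],2),"p",p.round(1),"yaw",round(y,1),"F",s["ft_force"].round(1),"M",s["moment"].round(2),"w",round(s["width"],1),"q",s["joint_positions"].round(2))
E
python3 - <<'E'
from h import *
rep()
st=St(580.3,66.3,np.radians(9.9))
g=rim(st,np.radians(318)); print(g)
plan([g[0],g[1],250],226.4-360)
E
python3 -m creep '[{"twist":-0.18},{"twist":-0.36},{"twist":-0.54},{"twist":-0.72},{"twist":-0.9}]' 42
```

```text
t 3.2 p [ 266.8 -537.4  250.3] yaw -63.6 F [0.3 0.1 0.3] M [-0.02  0.   -0.01] w 85.0 q [-1.11  0.31 -0.05  1.21  0.    1.57]
[ 635.08429045 -128.72856263  155.31251803]
dx 511.6 dy -202.3 dz 0.3 twist 1.222$[0]: bad value
```

```bash
python3 -m creep '[{"dx":0,"dy":0,"dz":0,"twist":-0.18},{"dx":30,"dy":-10,"dz":0,"twist":-0.36},{"dx":60,"dy":-20,"dz":0,"twist":-0.54},{"dx":90,"dy":-30,"dz":0,"twist":-0.72},{"dx":120,"dy":-40,"dz":0,"twist":-0.9}]' 42; python3 -c "
from h import *
rep()"
```

```text
time_s: 3.82
position: [357.1, -447.5, 250.4]
tcp_rot: [0.775, 0.631, 0.0, 0.0]
ft_force: [-1.2, 0.6, 0.4]
width: 35.8
t 3.83 p [ 357.1 -447.5  250.4] yaw -11.7 F [-1.2  0.6  0.4] M [ 0.01 -0.02  0.02] w 35.8 q [-0.9   0.26 -0.12  1.19  0.    0.88]
```

```bash
python3 -c "
from h import *
plan([500,-290,250],-11.7+52)"; 
```

```text
dx 183.2 dy 107.9 dz 0.4 twist -0.908
```

```bash
python3 -m creep '[{"dx":36,"dy":22,"dz":0,"twist":-0.18},{"dx":73,"dy":43,"dz":0,"twist":-0.36},{"dx":110,"dy":65,"dz":0,"twist":-0.54},{"dx":146,"dy":86,"dz":0,"twist":-0.72},{"dx":183,"dy":108,"dz":0,"twist":-0.9}]'; python3 -c "
from h import *
rep();plan([600,-160,250],90)"
```

```text
time_s: 4.45
position: [501.1, -290.7, 250.4]
tcp_rot: [0.424, 0.906, -0.0, 0.0]
ft_force: [0.1, 0.4, 0.8]
width: 35.8
t 4.45 p [ 501.1 -290.7  250.4] yaw 39.9 F [0.1 0.4 0.8] M [ 0.02 -0.05 -0.01] w 35.8 q [-0.53  0.27 -0.1   1.2  -0.    0.35]
dx 37.0 dy 159.7 dz 0.4 twist -0.875
```

```bash
python3 -m creep '[{"dx":7,"dy":32,"dz":0,"twist":-0.18},{"dx":15,"dy":64,"dz":0,"twist":-0.36},{"dx":22,"dy":96,"dz":0,"twist":-0.54},{"dx":30,"dy":128,"dz":0,"twist":-0.72},{"dx":37,"dy":160,"dz":0,"twist":-0.9}]'; python3 -m creep '[{"dx":0,"dy":0,"dz":0,"twist":-0.18},{"dx":0,"dy":0,"dz":0,"twist":-0.36},{"dx":0,"dy":0,"dz":0,"twist":-0.54},{"dx":0,"dy":0,"dz":0,"twist":-0.72},{"dx":0,"dy":0,"dz":0,"twist":-0.9}]';python3 -m creep '[{"dx":0,"dy":0,"dz":0,"twist":-0.18},{"dx":0,"dy":0,"dz":0,"twist":-0.36},{"dx":0,"dy":0,"dz":0,"twist":-0.54},{"dx":0,"dy":0,"dz":0,"twist":-0.72},{"dx":0,"dy":0,"dz":0,"twist":-0.9}]'; python3 -c "
from h import *
rep();
st=St(580.3,66.3,np.radians(9.9))
g=rim(st,np.radians(318)); print(g)
plan([g[0],g[1],200],226.4-360)
for n in ('wheel_center','wheel_spoke','index_clip','pointer_tip'):
  for c in ('scene','top'):
    grab_frame(c); print(n,c,[(round(e['p'],2),np.round(e['position'],1)) for e in place_of(c,n)[:2]])
crop('top',230,120,160,110,'top2.png'); crop('scene',250,150,150,100,'scene2.png')
"
```

```text
time_s: 5.08
position: [600.7, -160.5, 250.4]
tcp_rot: [-0.013, 1.0, -0.0, 0.0]
ft_force: [0.4, 0.0, -0.4]
width: 35.7
time_s: 5.7
position: [600.1, -161.4, 250.3]
tcp_rot: [-0.446, 0.895, 0.0, -0.0]
ft_force: [-0.3, 0.0, 0.3]
width: 35.8
time_s: 6.32
position: [600.1, -161.4, 250.3]
tcp_rot: [0.791, -0.612, -0.0, 0.0]
ft_force: [-0.6, 0.1, -0.9]
width: 35.9
t 6.33 p [ 600.1 -161.4  250.3] yaw -165.4 F [-0.6  0.1 -0.9] M [ 0.02 -0.02 -0.  ] w 35.9 q [-0.26  0.35  0.01  1.23 -0.   -2.09]
[ 635.08429045 -128.72856263  155.31251803]
dx -22.8 dy -42.1 dz 50.3 twist -0.555
wheel_center scene [(0.73, array([ 613.2, -165.5,  134.7]))]
wheel_center top [(0.55, array([ 612.4, -164.7,  128.3]))]
wheel_spoke scene [(0.72, array([ 652.1, -175.7,  163.4])), (0.57, array([367.1, 344.7,   0.9]))]
wheel_spoke top [(0.49, array([ 658.2, -170.2,  160.7]))]
index_clip scene [(0.54, array([616.3, 120.6, 258.3]))]
index_clip top [(0.44, array([616.4, 120.4, 256.9]))]
pointer_tip scene [(0.95, array([619. , 113. , 205.2])), (0.54, array([607.5, 345.7,  -1.9]))]
pointer_tip top [(0.83, array([621. , 114.4, 203. ]))]
```

View pics/top2.png

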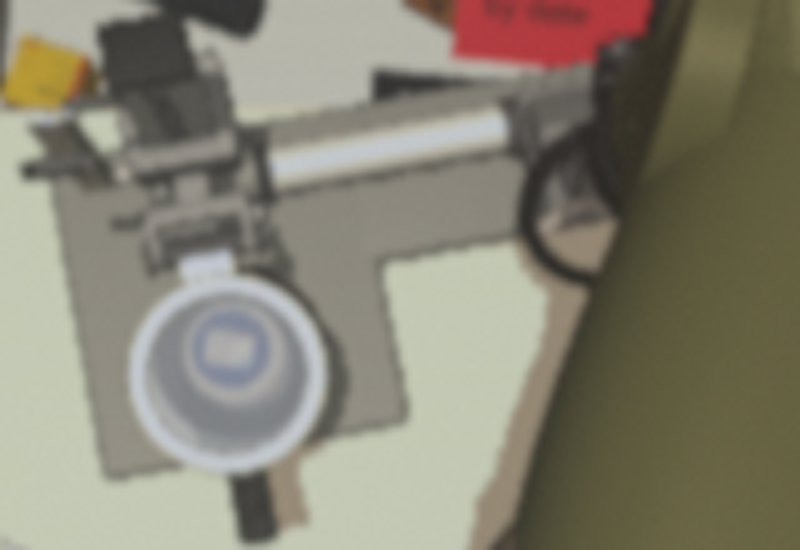

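View pics/scene2.png

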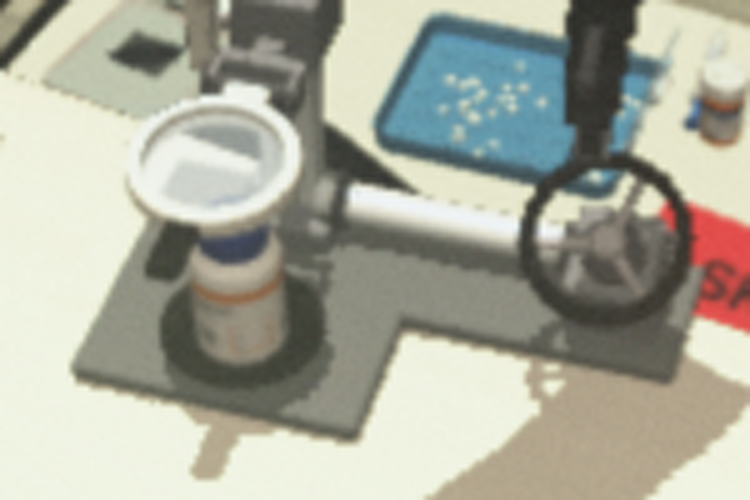

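```bash
python3 -m creep '[{"dx":-6,"dy":-10,"dz":5,"twist":-0.14},{"dx":-12,"dy":-21,"dz":10,"twist":-0.28},{"dx":-18,"dy":-32,"dz":20,"twist":-0.42},{"dx":-23,"dy":-42,"dz":35,"twist":-0.55},{"dx":-23,"dy":-42,"dz":50,"twist":-0.555}]'; python3 -c "
from h import *
rep();
st=St(580.3,66.3,np.radians(9.9))
g=rim(st,np.radians(318)); 
plan([g[0],g[1],164],226.4-360)
im=grab_frame('scene'); crop('scene',330,150,80,60,'scene3.png',img=im)
"
```

```text
time_s: 7.85
position: [635.6, -128.4, 199.6]
tcp_rot: [0.927, -0.375, 0.0, -0.0]
ft_force: [-0.0, 0.0, 1.1]
width: 35.9
t 7.85 p [ 635.6 -128.4  199.6] yaw -134.0 F [-0.   0.   1.1] M [-0.02  0.1  -0.02] w 35.9 q [-0.2   0.43 -0.    1.14  0.   -2.57]
dx -0.1 dy 0.6 dz 35.6 twist -0.007
```

View pics/scene3.png

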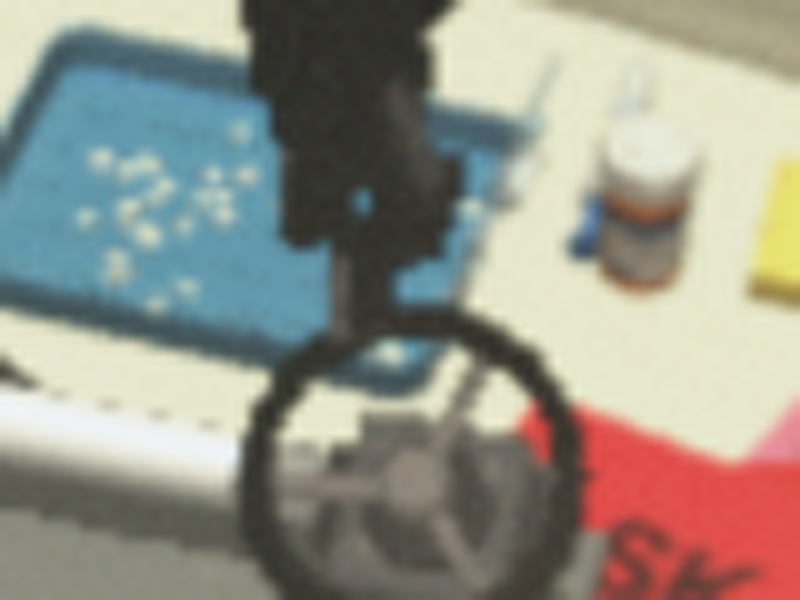

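```bash
python3 -m creep '[{"dx":0,"dy":0.5,"dz":10,"twist":0},{"dx":0,"dy":0.5,"dz":20,"twist":0},{"dx":0,"dy":0.5,"dz":28,"twist":0},{"dx":0,"dy":0.5,"dz":35,"twist":0},{"dx":0,"dy":0.5,"dz":35,"twist":0}]'; python3 -c "
from h import *
rep();
im=grab_frame('scene'); crop('scene',330,150,80,60,'scene4.png',img=im)
"
```

```text
time_s: 8.52
position: [634.4, -129.1, 164.7]
tcp_rot: [0.927, -0.374, -0.0, 0.0]
ft_force: [0.5, 0.8, -0.2]
width: 36.0
t 8.53 p [ 634.4 -129.1  164.7] yaw -134.0 F [ 0.5  0.8 -0.2] M [ 0.01  0.03 -0.05] w 36.0 q [-0.2   0.45 -0.05  1.07  0.   -2.57]
```

View pics/scene4.png

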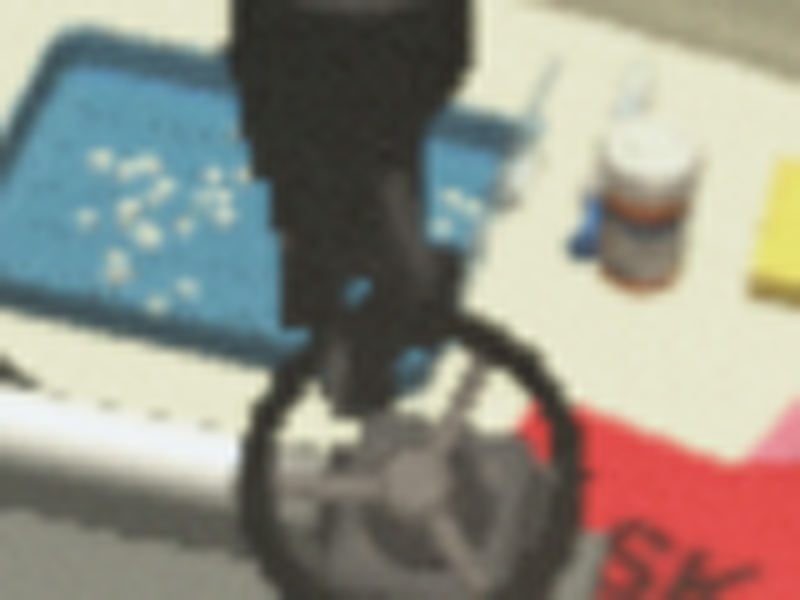

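```bash
python3 -m creep '[{"dx":0,"dy":0,"dz":0,"twist":0},{"dx":0,"dy":0,"dz":0,"twist":0},{"dx":0,"dy":0,"dz":0,"twist":0},{"dx":0,"dy":0,"dz":0,"twist":0}]' 0; python3 -c "
from h import *
rep();
"
```

```text
time_s: 9.07
position: [635.6, -128.6, 166.0]
tcp_rot: [0.927, -0.374, 0.001, -0.001]
ft_force: [2.8, 4.0, 3.4]
width: 10.0
t 9.07 p [ 635.6 -128.6  166. ] yaw -133.9 F [2.8 4.  3.4] M [ 0.74 -0.43  0.14] w 10.0 q [-0.2   0.44 -0.05  1.07  0.   -2.57]
```

```bash
cat >> h.py <<'E'
ST=St(580.3,66.3,np.radians(9.9))
def gpose(ph,off=(0,0,9.5)):
    p=rim(ST,np.radians(ph))+np.array(off); f=np.radians(ph)
    y=np.degrees(np.arctan2(-.819*np.sin(f),np.cos(f)))+9.9+180
    return p,y
def arc(pose,phs,off=(0,0,9.5)):
    p0=np.array(pose[:3]); yy=np.radians(pose[3]); Y=np.array([np.cos(yy),np.sin(yy)]); X=np.array([-Y[1],Y[0]])
    for ph in phs:
        p,y=gpose(ph,off); D=p-p0; t=-(y-pose[3]); t=(t+180)%360-180
        print("ph %g dx %.1f dy %.1f dz %.1f twist %.3f   -> %s %.1f"%(ph,D[:2]@X,D[:2]@Y,-D[2],np.radians(t),p.round(1),y))
E
python3 -c "
from h import *
arc([634.4,-129.1,164.7,-134],[326,334,342,350,358])"
```

```text
ph 326 dx 6.7 dy -0.3 dz -2.6 twist 0.125   -> [ 639.5 -133.5  167.3] 218.8
ph 334 dx 13.3 dy 0.9 dz -4.6 twist 0.250   -> [ 643.3 -139.   169.3] 211.7
ph 342 dx 19.8 dy 3.0 dz -6.1 twist 0.370   -> [ 646.6 -145.   170.8] 204.8
ph 350 dx 26.1 dy 5.9 dz -7.0 twist 0.487   -> [ 649.1 -151.4  171.7] 198.1
ph 358 dx 32.0 dy 9.5 dz -7.5 twist 0.601   -> [ 650.9 -158.2  172.2] 191.5
```

```bash
python3 -m creep '[{"dx":6.7,"dy":-0.3,"dz":-2.6,"twist":0.125},{"dx":13.3,"dy":0.9,"dz":-4.6,"twist":0.25},{"dx":19.8,"dy":3.0,"dz":-6.1,"twist":0.37},{"dx":26.1,"dy":5.9,"dz":-7,"twist":0.487},{"dx":32,"dy":9.5,"dz":-7.5,"twist":0.6}]' ; python3 -c "
from h import *
rep();
arc([650.9,-158.2,172.2,191.5],[366,374,382,390,398])
"
```

```text
time_s: 9.7
position: [651.8, -157.2, 173.3]
tcp_rot: [0.774, -0.633, -0.0, -0.001]
ft_force: [2.7, 3.1, 0.4]
width: 9.7
t 9.7 p [ 651.8 -157.2  173.3] yaw -168.5 F [2.7 3.1 0.4] M [ 0.75 -0.62  0.27] w 9.7 q [-0.24  0.48  0.02  1.11  0.   -2.01]
ph 366 dx 6.9 dy 0.4 dz 0.2 twist 0.114   -> [ 651.9 -165.1  172. ] 185.0
ph 374 dx 13.8 dy 1.6 dz 0.9 twist 0.229   -> [ 652.1 -172.   171.3] 178.4
ph 382 dx 20.3 dy 3.5 dz 2.1 twist 0.347   -> [ 651.5 -178.8  170.1] 171.6
ph 390 dx 26.5 dy 6.2 dz 3.9 twist 0.470   -> [ 650.1 -185.4  168.3] 164.6
ph 398 dx 32.2 dy 9.6 dz 6.1 twist 0.597   -> [ 647.9 -191.7  166.1] 157.3
```

Excellent, low forces.

```bash
python3 -m creep '[{"dx":6.9,"dy":0.4,"dz":0.2,"twist":0.114},{"dx":13.8,"dy":1.6,"dz":0.9,"twist":0.229},{"dx":20.3,"dy":3.5,"dz":2.1,"twist":0.347},{"dx":26.5,"dy":6.2,"dz":3.9,"twist":0.47},{"dx":32.2,"dy":9.6,"dz":6.1,"twist":0.597}]' ; python3 -c "
from h import *
rep();
arc([647.9,-191.7,166.1,157.3],[406,414,422,430,438])
for i in range(2):
  for c in ('scene','top'):
    grab_frame(c)
    for n in ('index_clip','pointer_tip'):
      print(n,c,[(round(e['p'],2),np.round(e['position'],1)) for e in place_of(c,n)[:2]])
crop('scene',270,150,140,100,'scene5.png')
"
```

```text
time_s: 10.32
position: [649.2, -190.7, 168.0]
tcp_rot: [-0.554, 0.833, 0.0, 0.002]
ft_force: [0.5, 6.7, 7.4]
width: 9.4
t 10.32 p [ 649.2 -190.7  168. ] yaw 157.3 F [0.5 6.7 7.4] M [ 1.16 -0.18  0.23] w 9.4 q [-0.29  0.5   0.03  1.1   0.   -1.46]
ph 406 dx 6.4 dy 0.4 dz 2.7 twist 0.134   -> [ 645.1 -197.5  163.4] 149.6
ph 414 dx 12.5 dy 1.7 dz 5.7 twist 0.276   -> [ 641.5 -202.6  160.4] 141.5
ph 422 dx 18.3 dy 3.8 dz 9.1 twist 0.426   -> [ 637.4 -207.1  157. ] 132.9
ph 430 dx 23.5 dy 6.6 dz 12.8 twist 0.584   -> [ 632.7 -210.8  153.3] 123.9
ph 438 dx 28.1 dy 10.2 dz 16.6 twist 0.748   -> [ 627.6 -213.6  149.5] 114.4
index_clip scene [(0.46, array([619.7, 121.3, 259.2]))]
pointer_tip scene []
index_clip top [(0.5, array([614.8, 122.1, 256.4]))]
pointer_tip top [(0.83, array([623.9, 114.4, 223.5]))]
index_clip scene [(0.66, array([622.7, 117.1, 224. ])), (0.63, array([616. , 121.8, 257. ]))]
pointer_tip scene [(0.76, array([619.4, 115.3, 226.4])), (0.31, array([429.4,  41.5, 206.6]))]
index_clip top [(0.53, array([618.1, 119. , 257.3]))]
pointer_tip top [(0.7, array([623.2, 114.8, 225.1]))]
```

View pics/scene5.png

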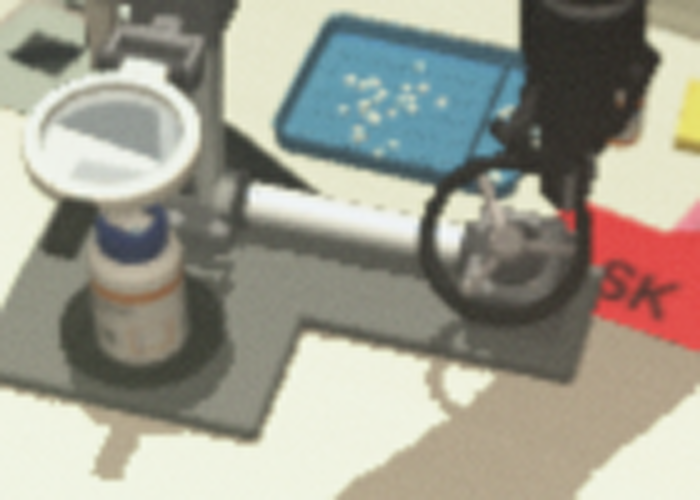

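```bash
python3 -m creep '[{"dx":6.4,"dy":0.4,"dz":2.7,"twist":0.134},{"dx":12.5,"dy":1.7,"dz":5.7,"twist":0.276},{"dx":18.3,"dy":3.8,"dz":9.1,"twist":0.426},{"dx":23.5,"dy":6.6,"dz":12.8,"twist":0.584},{"dx":28.1,"dy":10.2,"dz":16.6,"twist":0.748}]' ; python3 -c "
from h import *
rep();
arc([627.6,-213.6,149.5,114.4],[446,454,462,470,478])
"
```

```text
time_s: 11.6
position: [627.6, -213.5, 152.9]
tcp_rot: [-0.21, 0.978, -0.0, 0.001]
ft_force: [-6.6, 6.3, 21.5]
width: 9.9
t 11.6 p [ 627.6 -213.5  152.9] yaw 114.3 F [-6.6  6.3 21.5] M [ 1.61  1.43 -0.06] w 9.9 q [-0.33  0.48 -0.03  1.06  0.   -0.75]
ph 446 dx 5.7 dy 0.4 dz 4.0 twist 0.168   -> [ 622.2 -215.6  145.5] 104.8
ph 454 dx 11.2 dy 1.9 dz 8.0 twist 0.338   -> [ 616.6 -216.5  141.5] 95.0
ph 462 dx 16.5 dy 4.2 dz 12.0 twist 0.507   -> [ 610.9 -216.6  137.5] 85.4
ph 470 dx 21.3 dy 7.4 dz 15.8 twist 0.671   -> [ 605.1 -215.6  133.7] 75.9
ph 478 dx 25.6 dy 11.5 dz 19.5 twist 0.829   -> [ 599.5 -213.7  130. ] 66.9
```

```bash
python3 -c "
from h import *
im=grab_frame('scene'); crop('scene',340,160,70,52,'scene6.png',img=im)
ST_=ST
print(np.degrees(0))
for c in ['scene']:
  d=place_of(c,'wheel_spoke'); print([(round(e['p'],2),np.round(e['position'],1)) for e in d[:2]])
  print([(round(e['p'],2),np.round(e['position'],1)) for e in place_of(c,'pointer_tip')[:2]])
"
```

```text
0.0
[(0.71, array([ 602.6, -216.9,  120.7]))]
[(0.96, array([619.9, 115.9, 233.2]))]
```

View pics/scene6.png

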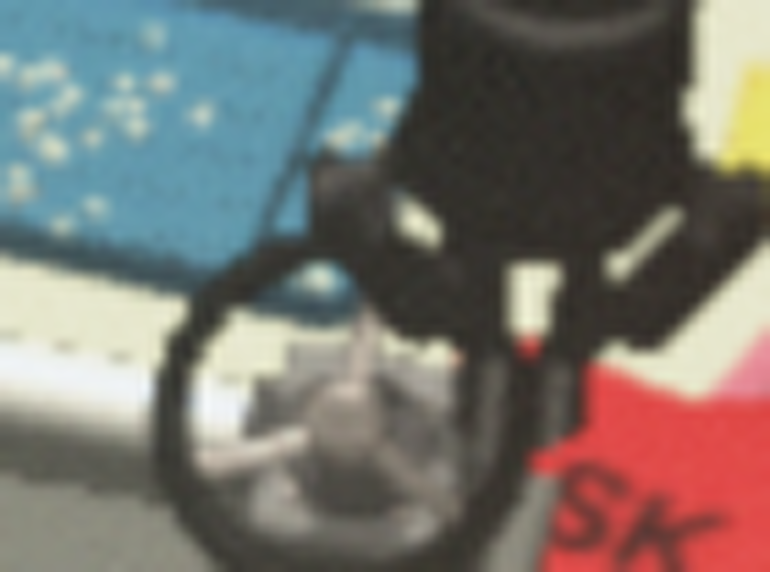

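```bash
python3 -m creep '[{"dx":0,"dy":0,"dz":0,"twist":0},{"dx":0,"dy":0,"dz":0,"twist":0},{"dx":0,"dy":0,"dz":-15,"twist":0},{"dx":0,"dy":0,"dz":-35,"twist":0},{"dx":0,"dy":0,"dz":-60,"twist":0}]' 42; python3 -c "
from h import *
rep();
p,y=gpose(308); print(p,y); plan([p[0],p[1],210],y)
for i in range(3):
  for c in ('scene','top'):
    grab_frame(c)
    for n in ('index_clip','pointer_tip','wheel_spoke'):
      print(n,c,[(round(e['p'],2),np.round(e['position'],1)) for e in place_of(c,n)[:2]])
crop('scene',270,150,140,100,'scene7.png')
"
```

```text
time_s: 12.38
position: [627.9, -213.8, 210.9]
tcp_rot: [-0.213, 0.977, 0.0, -0.0]
ft_force: [-0.6, -0.2, -0.6]
width: 35.6
t 12.38 p [ 627.9 -213.8  210.9] yaw 114.6 F [-0.6 -0.2 -0.6] M [ 0.04 -0.03  0.02] w 35.6 q [-0.33  0.45  0.06  1.18 -0.   -0.76]
[ 628.91868062 -123.77077827  161.15644575] 236.2500555549887
dx -38.4 dy 81.4 dz 0.9 twist -2.123
index_clip scene [(0.7, array([ 383.4, -370.6,    1.9])), (0.48, array([615.6, 118.2, 258. ]))]
pointer_tip scene [(0.63, array([623.4, 115.5, 237.7])), (0.51, array([532.2,  53.4,  17.7]))]
wheel_spoke scene [(0.91, array([ 601.2, -219.5,  118.9]))]
index_clip top [(0.56, array([618.1, 121.2, 258.2]))]
pointer_tip top [(0.57, array([621.4, 115.5, 234.1]))]
wheel_spoke top [(0.78, array([ 600.7, -213. ,  120.5])), (0.2, array([618. , 119.1, 260. ]))]
index_clip scene [(0.57, array([618.8, 117.9, 260.1]))]
pointer_tip scene [(0.7, array([434.3,  44.3, 214.6])), (0.57, array([619.4, 113.2, 233.9]))]
wheel_spoke scene [(0.57, array([ 598.9, -218.2,  118.1]))]
index_clip top [(0.59, array([617.1, 120.3, 259.2]))]
pointer_tip top [(0.93, array([621. , 114.3, 232.6]))]
wheel_spoke top [(0.88, array([ 601.9, -212.2,  121.8]))]
index_clip scene [(0.6, array([616.4, 118.6, 257.2]))]
pointer_tip scene [(0.64, array([619.2, 115.7, 234.5])), (0.33, array([502.5, 351.9,   0.6]))]
wheel_spoke scene [(0.87, array([ 601.8, -213.7,  122.1]))]
index_clip top [(0.54, array([618. , 120.8, 254.5])), (0.28, array([583.5,  65.4,  -2.1]))]
pointer_tip top [(0.8, array([622. , 114.8, 233.9])), (0.3, array([578.7,  65.8, 219.3]))]
wheel_spoke top [(0.79, array([ 605.1, -210. ,  118.1]))]
```

View pics/scene7.png

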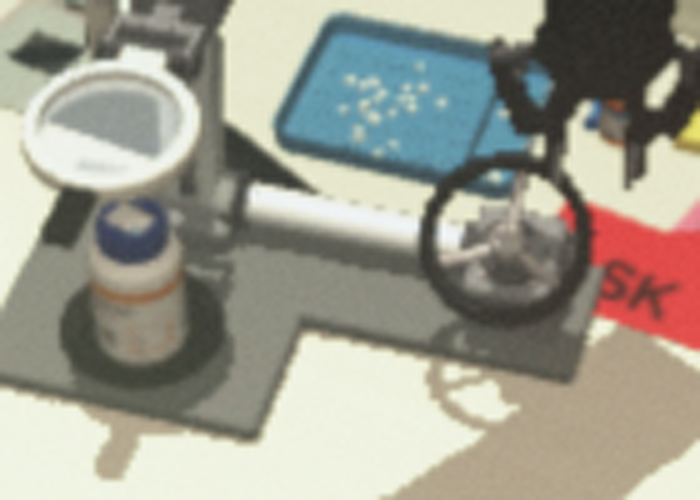

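```bash
python3 -m creep '[{"dx":-8,"dy":16,"dz":0,"twist":-0.18},{"dx":-16,"dy":32,"dz":0,"twist":-0.36},{"dx":-24,"dy":48,"dz":0,"twist":-0.54},{"dx":-31,"dy":65,"dz":0,"twist":-0.72},{"dx":-38,"dy":81,"dz":0,"twist":-0.9}]'; python3 -m creep '[{"dx":0,"dy":0,"dz":0,"twist":-0.18},{"dx":0,"dy":0,"dz":0,"twist":-0.36},{"dx":0,"dy":0,"dz":0,"twist":-0.54},{"dx":0,"dy":0,"dz":0,"twist":-0.72},{"dx":0,"dy":0,"dz":0,"twist":-0.9}]'; python3 -c "
from h import *
rep();
p,y=gpose(302); print(p,y); plan([p[0],p[1],180],y-360)
"
```

```text
time_s: 14.25
position: [629.0, -123.6, 210.1]
tcp_rot: [-0.619, 0.785, -0.0, 0.0]
ft_force: [0.5, 0.3, -0.5]
width: 35.6
time_s: 14.88
position: [629.0, -124.2, 210.1]
tcp_rot: [0.899, -0.438, 0.0, -0.0]
ft_force: [-0.1, -0.4, -0.5]
width: 35.9
t 14.88 p [ 629.  -124.2  210.1] yaw -141.9 F [-0.1 -0.4 -0.5] M [-0.    0.01 -0.03] w 35.9 q [-0.19  0.41 -0.    1.16 -0.   -2.43]
[ 624.94306993 -121.41739079  158.69746016] 242.5575909572188
dx -4.7 dy 1.5 dz 30.1 twist -0.428
```

```bash
python3 -m creep '[{"dx":-2,"dy":0.5,"dz":5,"twist":-0.15},{"dx":-4,"dy":1,"dz":10,"twist":-0.3},{"dx":-4.7,"dy":1.5,"dz":18,"twist":-0.428},{"dx":-4.7,"dy":1.5,"dz":30,"twist":-0.428},{"dx":-4.7,"dy":1.5,"dz":30,"twist":-0.428}]';  python3 -c "
from h import *
rep();
p,y=gpose(302); plan(p,y-360)"
```

```text
time_s: 15.5
position: [624.1, -121.3, 178.8]
tcp_rot: [0.971, -0.241, -0.001, 0.0]
ft_force: [-0.4, -0.0, 0.1]
width: 35.5
t 15.5 p [ 624.1 -121.3  178.8] yaw -117.9 F [-0.4 -0.   0.1] M [0.02 0.   0.  ] w 35.5 q [-0.19  0.42 -0.06  1.09  0.   -2.85]
dx 0.8 dy -0.3 dz 20.1 twist -0.008
```

```bash
python3 -m creep '[{"dx":0.5,"dy":-0.3,"dz":8,"twist":0},{"dx":0.5,"dy":-0.3,"dz":15,"twist":0},{"dx":0.5,"dy":-0.3,"dz":20.5,"twist":0},{"dx":0.5,"dy":-0.3,"dz":20.5,"twist":0}]';python3 -m creep '[{"dx":0,"dy":0,"dz":0,"twist":0},{"dx":0,"dy":0,"dz":0,"twist":0},{"dx":0,"dy":0,"dz":0,"twist":0},{"dx":0,"dy":0,"dz":0,"twist":0}]' 0;  python3 -c "
from h import *
rep()
arc([625,-121.3,158.7,-117.7],[310,318,326,334,342])"
```

```text
time_s: 16.0
position: [625.1, -121.3, 158.9]
tcp_rot: [0.971, -0.24, -0.001, 0.0]
ft_force: [0.6, 0.0, -0.6]
width: 36.0
time_s: 16.5
position: [625.6, -121.6, 160.0]
tcp_rot: [0.971, -0.24, 0.0, 0.0]
ft_force: [-1.4, -1.0, 3.2]
width: 9.9
t 16.5 p [ 625.6 -121.6  160. ] yaw -117.8 F [-1.4 -1.   3.2] M [-0.21  0.33  0.01] w 9.9 q [-0.19  0.43 -0.09  1.05 -0.   -2.85]
ph 310 dx 6.2 dy 0.6 dz -3.2 twist 0.141   -> [ 630.2 -124.7  161.9] 234.2
ph 318 dx 12.4 dy 1.9 dz -6.1 twist 0.279   -> [ 635.1 -128.7  164.8] 226.3
ph 326 dx 18.5 dy 4.1 dz -8.6 twist 0.410   -> [ 639.5 -133.5  167.3] 218.8
ph 334 dx 24.5 dy 7.1 dz -10.6 twist 0.535   -> [ 643.3 -139.   169.3] 211.7
ph 342 dx 30.1 dy 11.0 dz -12.1 twist 0.654   -> [ 646.6 -145.   170.8] 204.8
```

```bash
python3 -m creep '[{"dx":6.2,"dy":0.6,"dz":-3.2,"twist":0.141},{"dx":12.4,"dy":1.9,"dz":-6.1,"twist":0.279},{"dx":18.5,"dy":4.1,"dz":-8.6,"twist":0.41},{"dx":24.5,"dy":7.1,"dz":-10.6,"twist":0.535},{"dx":30.1,"dy":11,"dz":-12.1,"twist":0.654}]';  python3 -c "
from h import *
rep()
arc([646.6,-145.0,170.8,204.8],[350,358,366,374,380])"
```

```text
time_s: 17.12
position: [647.0, -143.7, 172.0]
tcp_rot: [0.842, -0.54, -0.001, -0.001]
ft_force: [-1.7, 3.4, 3.4]
width: 9.7
t 17.12 p [ 647.  -143.7  172. ] yaw -155.4 F [-1.7  3.4  3.4] M [1.16 0.66 0.4 ] w 9.7 q [-0.22  0.47 -0.    1.1   0.   -2.22]
ph 350 dx 6.9 dy 0.4 dz -0.9 twist 0.117   -> [ 649.1 -151.4  171.7] 198.1
ph 358 dx 13.7 dy 1.6 dz -1.4 twist 0.231   -> [ 650.9 -158.2  172.2] 191.5
ph 366 dx 20.4 dy 3.6 dz -1.2 twist 0.346   -> [ 651.9 -165.1  172. ] 185.0
ph 374 dx 26.8 dy 6.4 dz -0.5 twist 0.461   -> [ 652.1 -172.   171.3] 178.4
ph 380 dx 31.3 dy 8.8 dz 0.4 twist 0.550   -> [ 651.7 -177.1  170.4] 173.3
```

```bash
python3 -m creep '[{"dx":6.9,"dy":0.4,"dz":-0.9,"twist":0.117},{"dx":13.7,"dy":1.6,"dz":-1.4,"twist":0.231},{"dx":20.4,"dy":3.6,"dz":-1.2,"twist":0.346},{"dx":26.8,"dy":6.4,"dz":-0.5,"twist":0.461},{"dx":31.3,"dy":8.8,"dz":0.4,"twist":0.55}]';  python3 -c "
from h import *
rep()
A={}
for i in range(6):
  for c in ('scene','top'):
    im=grab_frame(c)
    for n in ('index_clip','pointer_tip'):
      for e in place_of(c,n):
        P=np.array(e['position'])
        if np.hypot(P[0]-619,P[1]-117)<12: A.setdefault((n,c),[]).append(P.round(1))
for k,v in A.items(): print(k,np.mean(v,0).round(1),[x[2] for x in v])
im=grab_frame('scene'); crop('scene',275,140,60,44,'scene8.png',img=im)
arc([651.7,-177.1,170.4,173.3],[383,386,389])"
```

```text
time_s: 17.75
position: [652.8, -176.0, 172.0]
tcp_rot: [-0.664, 0.748, 0.001, 0.002]
ft_force: [-1.8, 3.0, 6.3]
width: 9.7
t 17.75 p [ 652.8 -176.   172. ] yaw 173.2 F [-1.8  3.   6.3] M [0.91 0.39 0.27] w 9.7 q [-0.26  0.49  0.04  1.11  0.   -1.72]
('index_clip', 'scene') [617.1 119.9 258.5] [np.float64(257.9), np.float64(258.9), np.float64(259.8), np.float64(255.1), np.float64(259.6), np.float64(260.0)]
('pointer_tip', 'scene') [620.4 115.7 254. ] [np.float64(253.2), np.float64(252.6), np.float64(254.8), np.float64(256.4), np.float64(253.0), np.float64(254.0)]
('index_clip', 'top') [619.3 118.6 257.5] [np.float64(260.2), np.float64(256.5), np.float64(252.8), np.float64(256.4), np.float64(260.6), np.float64(257.4), np.float64(258.7)]
('pointer_tip', 'top') [622.9 115.9 250.6] [np.float64(251.4), np.float64(251.6), np.float64(251.0), np.float64(249.6), np.float64(248.0), np.float64(251.7)]
ph 383 dx 2.6 dy 0.0 dz 0.5 twist 0.045   -> [ 651.4 -179.7  169.9] 170.7
ph 386 dx 5.1 dy 0.2 dz 1.1 twist 0.090   -> [ 650.9 -182.2  169.3] 168.1
ph 389 dx 7.7 dy 0.5 dz 1.8 twist 0.136   -> [ 650.3 -184.6  168.6] 165.5
```

View pics/scene8.png

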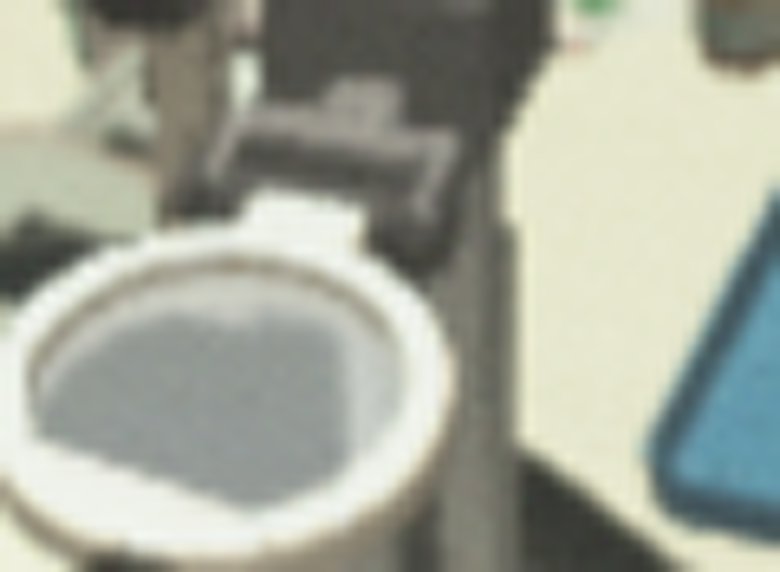

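```bash
python3 -c "
from h import *
arc([651.7,-177.1,170.4,173.3],[385,390,395])"
```

```text
ph 385 dx 4.3 dy 0.1 dz 0.9 twist 0.075   -> [ 651.1 -181.4  169.5] 169.0
ph 390 dx 8.5 dy 0.6 dz 2.1 twist 0.152   -> [ 650.1 -185.4  168.3] 164.6
ph 395 dx 12.6 dy 1.4 dz 3.4 twist 0.231   -> [ 648.8 -189.4  167. ] 160.1
```

```bash
python3 -m creep '[{"dx":4.3,"dy":0.1,"dz":0.9,"twist":0.075},{"dx":8.5,"dy":0.6,"dz":2.1,"twist":0.152},{"dx":12.6,"dy":1.4,"dz":3.4,"twist":0.231},{"dx":12.6,"dy":1.4,"dz":3.4,"twist":0.231}]';  cat > m.py <<'E'
from h import *
import sys
rep()
A={}
for i in range(int(sys.argv[1])):
  for c in ('scene','top'):
    im=grab_frame(c)
    for n,q in (('index_clip',(619,118)),('pointer_tip',(621,116)),('tilt_hinge',(580,66))):
      for e in place_of(c,n):
        P=np.array(e['position'])
        if np.hypot(P[0]-q[0],P[1]-q[1])<10: A.setdefault((n,c),[]).append(P)
for k,v in A.items(): print(k,len(v),np.mean(v,0).round(1),np.std(v,0).round(1),np.median(v,0).round(1))
crop('scene',275,140,60,44,sys.argv[2])
E
python3 m.py 6 scene9.png
```

```text
time_s: 20.1
position: [649.7, -189.5, 168.8]
tcp_rot: [-0.574, 0.819, -0.0, 0.001]
ft_force: [-0.8, 2.8, 6.7]
width: 9.3
t 20.1 p [ 649.7 -189.5  168.8] yaw 160.0 F [-0.8  2.8  6.7] M [ 0.41  0.29 -0.29] w 9.3 q [-0.28  0.5   0.03  1.11  0.   -1.51]
('index_clip', 'scene') 6 [616.1 118.8 257.3] [1.7 2.  1.4] [615.4 118.8 257.5]
('tilt_hinge', 'scene') 6 [580.2  66.  245.3] [1.1 0.9 0.7] [580.2  66.  245.4]
('index_clip', 'top') 7 [619.2 118.7 257.7] [1.3 1.7 1.6] [618.8 118.8 257.6]
('pointer_tip', 'top') 6 [622.2 116.4 254.1] [1.1 1.1 1.4] [622.3 116.7 254.2]
('tilt_hinge', 'top') 5 [581.   66.3 244.1] [1.2 1.4 1.1] [580.7  65.9 244.3]
('pointer_tip', 'scene') 5 [619.9 116.1 257.7] [1.1 1.3 1.1] [619.9 115.2 257.5]
```

View pics/scene9.png

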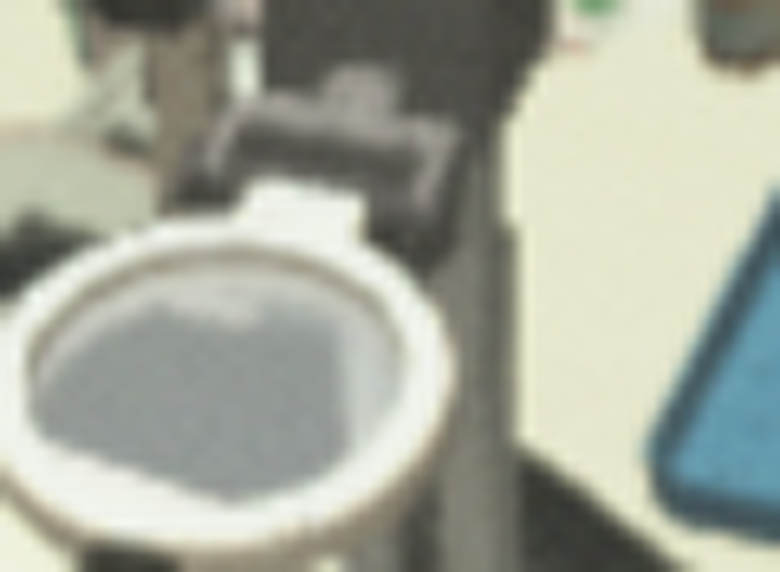

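```bash
python3 - <<'E'
from h import *
for c in('scene','top'):
    a=proj(c,[[621,116,250],[621,116,256],[621,116,262],[617.5,119,257.6]]); print(a.round(1))
    im=grab_frame(c); 
    x0,y0=int(a[1,0])-16,int(a[1,1])-12
    crop(c,x0,y0,32,24,f'{c}z.png',img=im)
    crop(c,x0,y0,32,24,f'{c}zp.png',pts=a[1:2],img=im)
    print(x0,y0)
a=cv2.imread('pics/scenez.png');b=cv2.imread('pics/topz.png')
w=cv2.imread('pics/scenezp.png');v=cv2.imread('pics/topzp.png')
cv2.imwrite('pics/zz.png',cv2.resize(np.vstack([np.hstack([a,w]),np.hstack([b,v])]),(800,600)))
E
```

```text
[[292.1 141.6]
 [292.  140.1]
 [291.9 138.6]
 [290.6 140. ]]
275 128
[[250.3 151.1]
 [250.  150.7]
 [249.6 150.3]
 [248.7 152. ]]
233 138
```

View pics/zz.png

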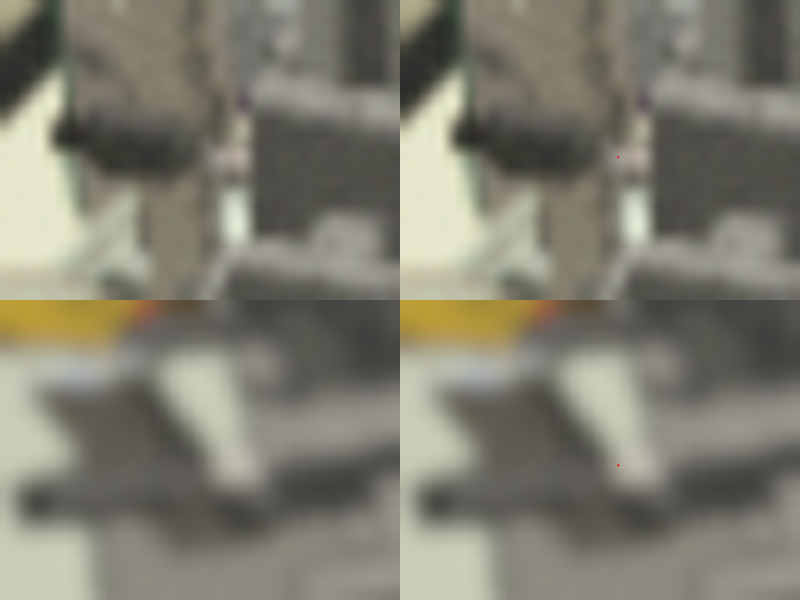

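```bash
python3 - <<'E'
from h import *
ims=[grab_frame('scene') for i in range(6)]
im=np.mean(ims,0).astype(np.uint8)
O=np.array([617.3,119.2,257.6]); yv=ST.r.apply([0,1,0])
L=[O+yv*t for t in np.arange(-16,41,4)]
pts=proj('scene',L); print(pts[[0,4,-1]].round(2))
crop('scene',279,130,24,18,'zn.png',s=33,img=im)
crop('scene',279,130,24,18,'zp.png',s=33,pts=pts,img=im)
a=cv2.imread('pics/zn.png');b=cv2.imread('pics/zp.png')
cv2.imwrite('pics/zz2.png',cv2.resize(np.vstack([a,b]),(450,600)) if 0 else b)
E
```

```text
[[295.24 140.95]
 [290.47 140.05]
 [278.67 137.84]]
```

View pics/zz2.png

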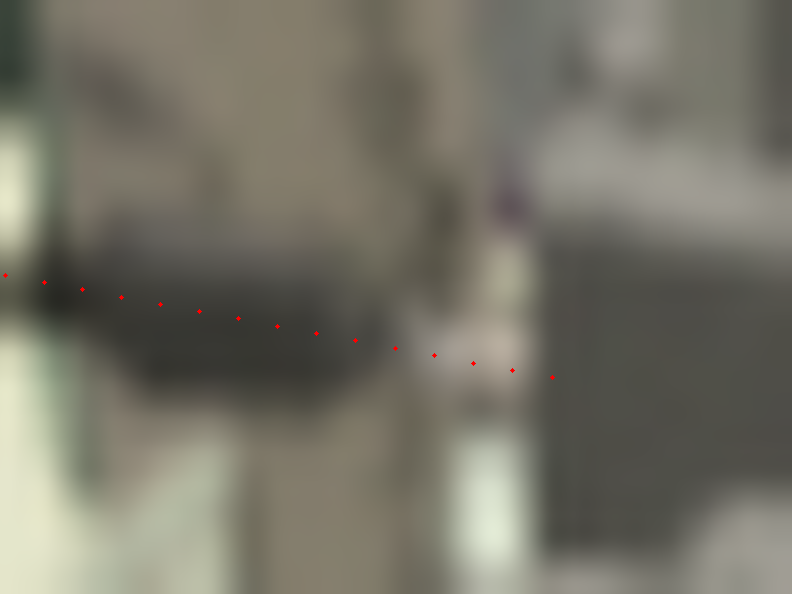

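```bash
python3 -c "
from h import *
arc([648.8,-189.4,167.0,160.1],[397,399.5])"
```

```text
ph 397 dx 1.6 dy -0.0 dz 0.6 twist 0.033   -> [ 648.2 -190.9  166.4] 158.2
ph 399.5 dx 3.7 dy 0.1 dz 1.4 twist 0.074   -> [ 647.5 -192.8  165.6] 155.9
```

```bash
python3 -m creep '[{"dx":1.6,"dy":0,"dz":0.6,"twist":0.033},{"dx":3.7,"dy":0.1,"dz":1.4,"twist":0.074},{"dx":3.7,"dy":0.1,"dz":1.4,"twist":0.074}]'; python3 -m creep '[{"dx":0,"dy":0,"dz":0,"twist":0},{"dx":0,"dy":0,"dz":0,"twist":0},{"dx":0,"dy":0,"dz":-12,"twist":0},{"dx":0,"dy":0,"dz":-30,"twist":0},{"dx":0,"dy":0,"dz":-60,"twist":0}]' 42; python3 m.py 7 scene10.png;python3 - <<'E'
from h import *
im=np.mean([grab_frame('scene') for i in range(4)],0).astype(np.uint8)
O=np.array([617.3,119.2,257.6]); yv=ST.r.apply([0,1,0])
crop('scene',279,130,24,18,'zz3.png',s=33,img=im,pts=proj('scene',[O+yv*t for t in np.arange(-16,41,4)]))
E
```

```text
time_s: 23.32
position: [648.6, -192.2, 167.7]
tcp_rot: [-0.543, 0.839, 0.0, 0.001]
ft_force: [-0.2, 2.4, 8.0]
width: 9.8
time_s: 23.95
position: [647.6, -193.0, 227.5]
tcp_rot: [-0.543, 0.84, 0.0, -0.0]
ft_force: [0.8, 0.9, -0.4]
width: 35.8
t 23.95 p [ 647.6 -193.   227.5] yaw 155.8 F [ 0.8  0.9 -0.4] M [ 0.01 -0.04 -0.05] w 35.8 q [-0.29  0.47  0.13  1.23 -0.   -1.44]
('index_clip', 'scene') 7 [615.5 120.2 258. ] [1.3 1.1 1.2] [615.6 120.  258.2]
('pointer_tip', 'scene') 8 [620.6 117.2 258.8] [1.6 2.1 1.2] [621.  117.4 258.6]
('tilt_hinge', 'scene') 7 [580.3  64.4 245.6] [2.  1.5 1.6] [579.   64.5 245.6]
('index_clip', 'top') 7 [618.8 120.5 257.3] [0.5 1.3 1.2] [618.6 120.9 257.6]
('pointer_tip', 'top') 7 [622.8 116.2 255.4] [0.9 0.7 0.7] [622.9 116.2 255.2]
('tilt_hinge', 'top') 7 [578.6  65.9 244.2] [0.5 1.9 0.4] [578.7  67.2 244.3]
```

View pics/zz3.png

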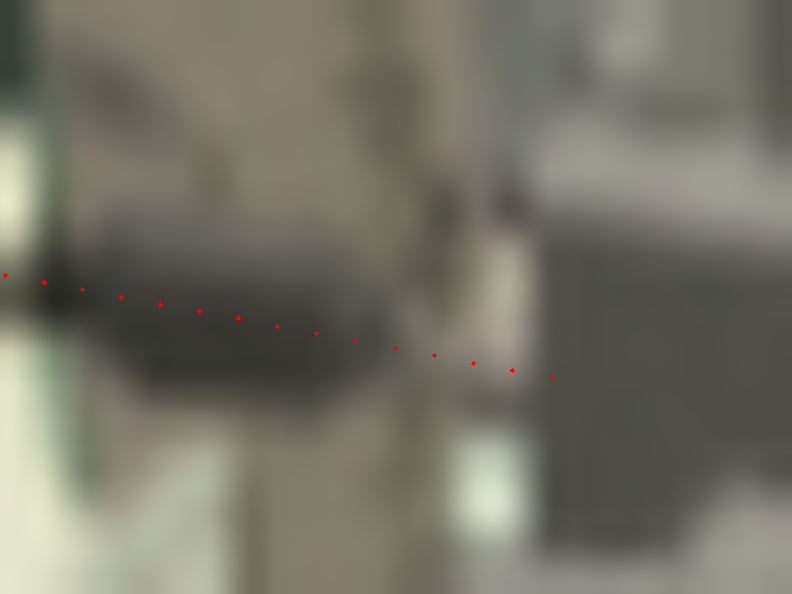

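```bash
python3 -c "
from h import *
A={}
for i in range(3):
  for c in ('scene','top'):
    grab_frame(c)
    for e in place_of(c,'tab_grip')[:1]: A.setdefault(c,[]).append(e['position'])
for k in A: print(k,np.mean(A[k],0).round(1),np.std(A[k],0).round(1))
rep(); plan([450,-120,290],99.9)
"
```

```text
scene [433.4  42.7 238.7] [1.5 1.7 2. ]
top [431.4  37.  240.8] [1.3 1.3 1.8]
t 27.6 p [ 647.9 -193.1  226.5] yaw 155.8 F [-0.5  0.3  0.2] M [ 0.04  0.   -0.03] w 35.7 q [-0.29  0.47  0.12  1.23  0.   -1.44]
dx 14.6 dy 210.5 dz -63.5 twist 0.975
```

```bash
python3 -m creep '[{"dx":3,"dy":40,"dz":-20,"twist":0.17},{"dx":6,"dy":80,"dz":-40,"twist":0.34},{"dx":9,"dy":120,"dz":-60,"twist":0.51},{"dx":12,"dy":165,"dz":-63,"twist":0.68},{"dx":15,"dy":210,"dz":-63,"twist":0.85}]' 59; python3 -c "
from h import *
rep(); plan([432.4,40,290],99.9)
"
```

```text
time_s: 28.22
position: [449.3, -120.2, 290.1]
tcp_rot: [-0.146, 0.989, -0.0, 0.001]
ft_force: [-0.1, 1.0, 1.2]
width: 50.5
t 28.23 p [ 449.3 -120.2  290.1] yaw 106.8 F [-0.1  1.   1.2] M [ 0.07  0.01 -0.01] w 50.5 q [-0.26  0.04 -0.28  1.24  0.   -0.55]
dx -30.0 dy 158.3 dz 0.1 twist 0.120
```

```bash
python3 -m creep '[{"dx":-6,"dy":40,"dz":0,"twist":0.04},{"dx":-12,"dy":80,"dz":0,"twist":0.08},{"dx":-18,"dy":120,"dz":0,"twist":0.12},{"dx":-30,"dy":158.3,"dz":0,"twist":0.12},{"dx":-30,"dy":158.3,"dz":0,"twist":0.12}]'; python3 -c "
from h import *
rep(); plan([432.4,40,240],99.9)
crop('top',240,160,80,60,'top11.png');crop('scene',240,120,120,90,'scene11.png')
for c in ('top','scene'): print([np.round(e['position'],1) for e in place_of(c,'tab_grip')[:1]])
"
```

```text
time_s: 28.85
position: [432.3, 41.4, 289.7]
tcp_rot: [-0.091, 0.996, 0.0, 0.0]
ft_force: [0.1, 0.6, -1.0]
width: 50.2
t 28.85 p [432.3  41.4 289.7] yaw 100.4 F [ 0.1  0.6 -1. ] M [-0.02 -0.08 -0.03] w 50.2 q [ 0.1  -0.01 -0.34  1.24  0.   -0.09]
dx 0.2 dy -1.4 dz 49.7 twist 0.009
[array([621.7, 115.5, 253.3])]
[array([432.4,  41.1, 236.3])]
```

View pics/scene11.png

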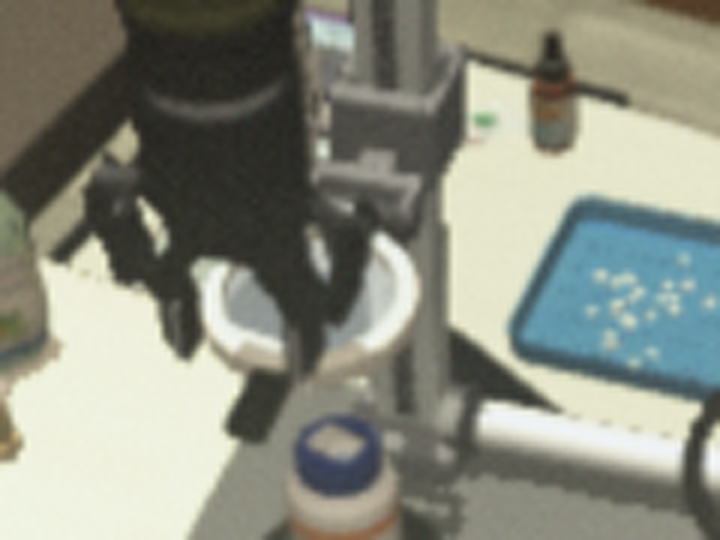

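View pics/top11.png

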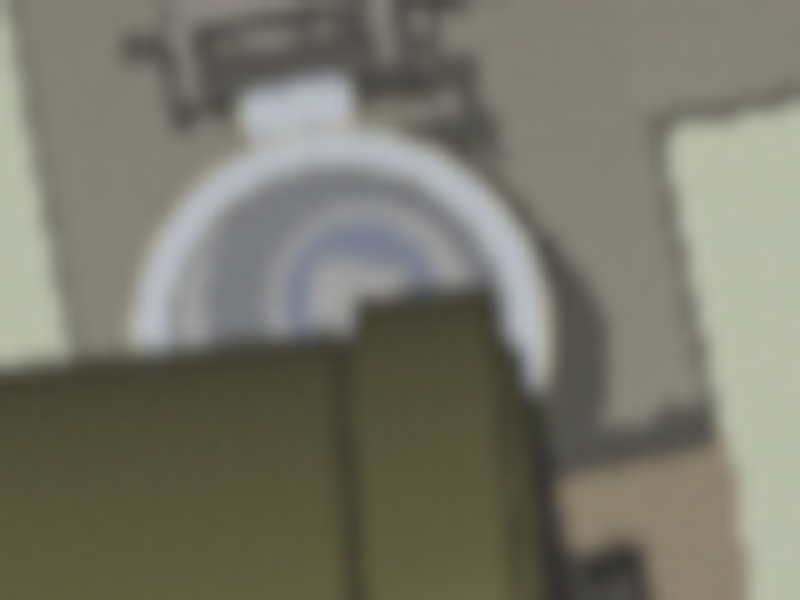

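```bash
python3 -m creep '[{"dx":0,"dy":-1,"dz":15,"twist":0},{"dx":0,"dy":-1,"dz":30,"twist":0},{"dx":0,"dy":-1,"dz":42,"twist":0},{"dx":0,"dy":-1,"dz":50,"twist":0},{"dx":0,"dy":-1,"dz":50,"twist":0}]'; python3 -c "
from h import *
rep()"; python3 -m creep '[{"dx":0,"dy":0,"dz":0,"twist":0},{"dx":0,"dy":0,"dz":0,"twist":0},{"dx":0,"dy":0,"dz":0,"twist":0},{"dx":0,"dy":0,"dz":0,"twist":0}]' 0; python3 -c "
from h import *
rep()"
```

```text
time_s: 29.68
position: [432.1, 38.5, 238.7]
tcp_rot: [-0.089, 0.996, 0.0, -0.001]
ft_force: [-0.4, 0.7, 0.9]
width: 50.6
t 29.68 p [432.1  38.5 238.7] yaw 100.2 F [-0.4  0.7  0.9] M [-0.03 -0.04  0.02] w 50.6 q [ 0.09  0.01 -0.44  1.13  0.   -0.09]
time_s: 30.18
position: [432.9, 39.1, 239.9]
tcp_rot: [-0.089, 0.996, 0.001, 0.0]
ft_force: [0.1, 4.4, 3.0]
width: 20.9
t 30.18 p [432.9  39.1 239.9] yaw 100.2 F [0.1 4.4 3. ] M [0.88 0.12 0.02] w 20.9 q [ 0.09  0.01 -0.44  1.13  0.   -0.09]
```

```bash
python3 -m creep '[{"dx":-1,"dy":0,"dz":14,"twist":0},{"dx":-4,"dy":0,"dz":29,"twist":0},{"dx":-8,"dy":0,"dz":43,"twist":0},{"dx":-13.5,"dy":0,"dz":57,"twist":0},{"dx":-20,"dy":0,"dz":70,"twist":0}]'; python3 -m creep '[{"dx":0,"dy":0,"dz":0,"twist":0},{"dx":0,"dy":0,"dz":0,"twist":0}]';python3 -c "
from h import *
rep()
crop('scene',240,120,120,90,'scene12.png')
for i in range(3):
  grab_frame('scene'); print([np.round(e['position'],1) for n in ('tab_grip','tilt_hinge') for e in place_of('scene',n)[:1]])"
```

```text
time_s: 30.8
position: [451.9, 42.6, 169.2]
tcp_rot: [-0.089, 0.996, 0.001, -0.0]
ft_force: [-3.7, 3.5, 5.6]
width: 20.9
time_s: 31.05
position: [451.8, 42.5, 169.4]
tcp_rot: [-0.089, 0.996, 0.001, -0.0]
ft_force: [-2.0, 4.7, -1.0]
width: 20.8
t 31.05 p [451.8  42.5 169.4] yaw 100.2 F [-2.   4.7 -1. ] M [1.03 0.03 0.21] w 20.8 q [ 0.09  0.09 -0.51  0.97  0.   -0.09]
[array([454.5,  41.4, 163.9]), array([580.9,  64.5, 246.5])]
[array([453.2,  42.8, 166.1]), array([ 3.665e+02,  3.440e+02, -3.000e-01])]
[array([455.3,  45.3, 165.2]), array([583.7,  66.2, 245.2])]
```

View pics/scene12.png

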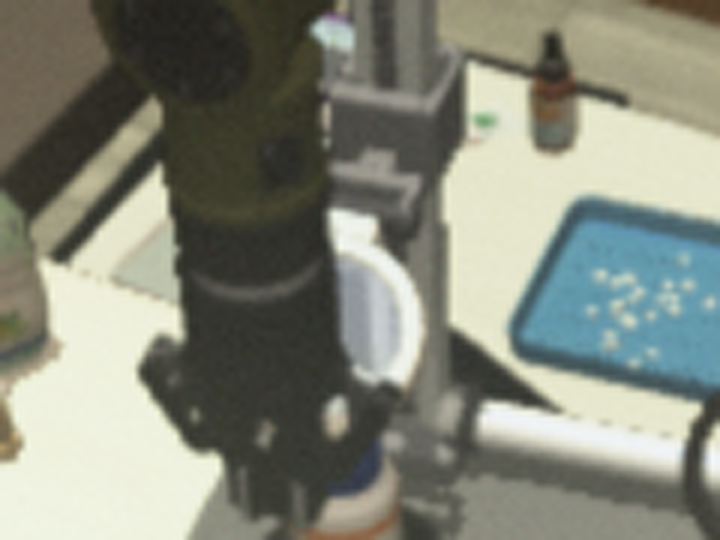

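```bash
python3 -m creep '[{"dx":0,"dy":0,"dz":0,"twist":0},{"dx":0,"dy":0,"dz":0,"twist":0},{"dx":5,"dy":0,"dz":-20,"twist":0},{"dx":10,"dy":0,"dz":-60,"twist":0},{"dx":15,"dy":0,"dz":-110,"twist":0}]' 59;python3 -m creep '[{"dx":0,"dy":-50,"dz":0,"twist":0},{"dx":0,"dy":-100,"dz":0,"twist":0},{"dx":0,"dy":-150,"dz":0,"twist":0},{"dx":0,"dy":-200,"dz":0,"twist":0},{"dx":0,"dy":-250,"dz":0,"twist":0}]'; cat > m2.py <<'E'
from h import *
import sys
rep()
A={}
for i in range(int(sys.argv[1])):
  for c in ('scene','top'):
    im=grab_frame(c)
    for n,q in (('index_clip',(618,119)),('pointer_tip',(621,116)),('tilt_hinge',(580,66)),('tab_grip',(450,42)),('subject_bottle',(530,57))):
      for e in place_of(c,n):
        P=np.array(e['position'])
        if np.hypot(P[0]-q[0],P[1]-q[1])<12: A.setdefault((n,c),[]).append(P)
for k,v in A.items(): print(k,len(v),np.mean(v,0).round(1),np.std(v,0).round(1))
crop('scene',240,110,160,120,'s_'+sys.argv[2]);crop('top',230,120,160,110,'t_'+sys.argv[2])
im=np.mean([grab_frame('scene') for i in range(4)],0).astype(np.uint8)
O=np.array([617.3,119.2,257.6]); yv=ST.r.apply([0,1,0])
crop('scene',279,130,24,18,'z_'+sys.argv[2],s=33,img=im,pts=proj('scene',[O+yv*t for t in np.arange(-16,41,4)]))
E
python3 m2.py 6 13.png
```

```text
time_s: 32.17
position: [436.7, 38.9, 280.1]
tcp_rot: [-0.089, 0.996, -0.001, -0.001]
ft_force: [0.9, -0.6, 0.0]
width: 50.1
time_s: 32.8
position: [481.8, -208.8, 279.7]
tcp_rot: [-0.089, 0.996, -0.001, 0.0]
ft_force: [0.7, 0.5, 0.9]
width: 50.4
t 32.8 p [ 481.8 -208.8  279.7] yaw 100.2 F [0.7 0.5 0.9] M [-0.01  0.02  0.06] w 50.4 q [-0.41  0.16 -0.17  1.23 -0.   -0.59]
('index_clip', 'scene') 6 [616.2 118.8 258.3] [1.2 1.7 1.4]
('pointer_tip', 'scene') 6 [620.4 116.2 258.5] [1.  1.  0.8]
('tilt_hinge', 'scene') 6 [580.7  67.  244.8] [1.2 1.8 1.2]
('tab_grip', 'scene') 6 [450.8  46.8 167.9] [1.6 1.3 1.5]
('subject_bottle', 'scene') 6 [531.9  53.7  20.5] [0.8 1.6 1.1]
('index_clip', 'top') 7 [619.  119.3 257.5] [2.3 1.5 0.9]
('pointer_tip', 'top') 6 [622.7 114.5 255.6] [1.6 1.  0.9]
('tilt_hinge', 'top') 6 [579.2  66.7 243.6] [0.5 1.2 1.1]
('tab_grip', 'top') 5 [452.2  41.9 169.3] [1.7 1.1 0.5]
```

View pics/s_13.png

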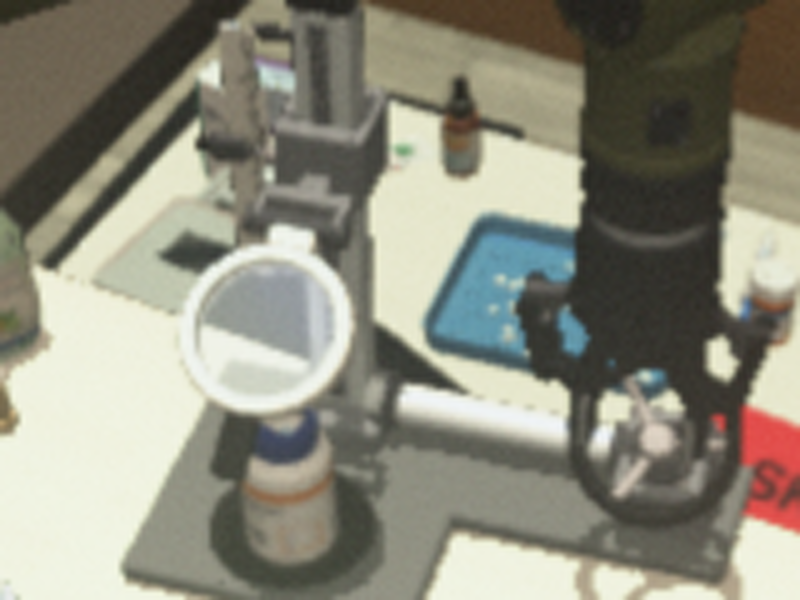

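View pics/z_13.png

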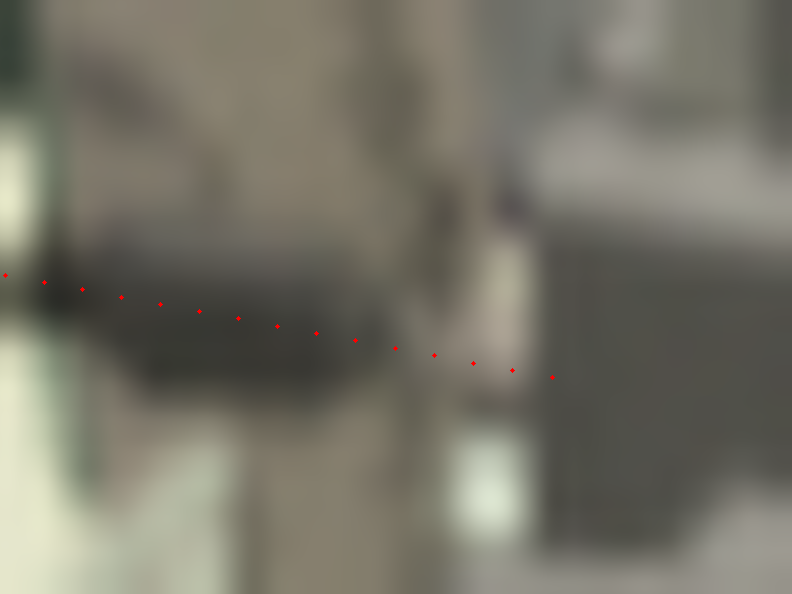

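View pics/t_13.png

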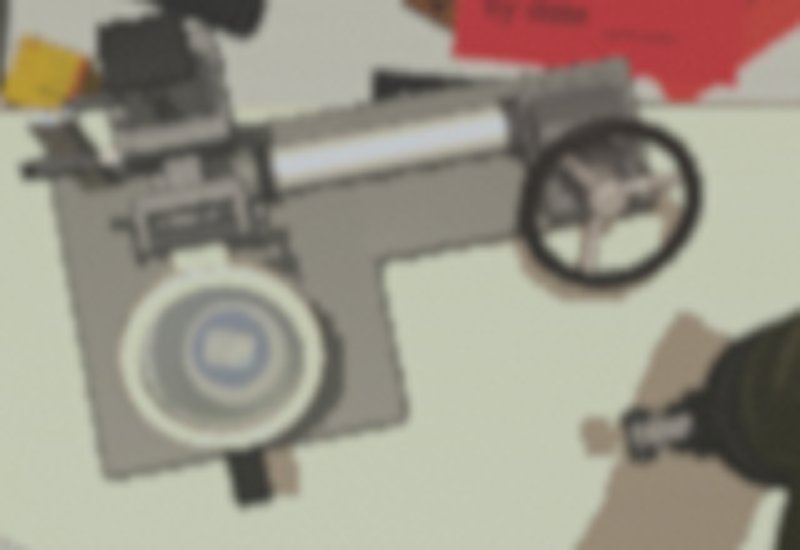

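```bash
python3 -c "
from rig import *
print(get_state()['time_s']); print(close_job())"
```

```text
36.7
the job is handed in; nothing more can be done
None
```

The stand is set and the job is handed in at 36.7 s, but the pointer height is known only to about 2 mm, because the two cameras disagree on it. I turned the handwheel clockwise in two grips on the rim. Then I gripped the finger tab, swung the lens head down and let go.

Last checks, with the arm clear of everything at about z 280 mm:

| Check | Scene camera | Top camera | Wanted |
|---|---|---|---|
| Pointer relative to clip | +0.2 mm | −1.9 mm | within ±3 mm |
| Tilt, from tab and hinge heights | 30.4° | 29.3° | 30° ± 5° |

- **Pointer:** Both readings are inside the tolerance. A height estimate from the hinge gave about −1.5 mm, and the enlarged picture showed the pointer level or slightly high.
- **Bottle:** The scene camera network put it within about 4 mm of where it was first seen, which is about the network's own accuracy. It stands upright in the picture. The top camera did not report it.
- **Bystanders:** I did not measure their positions again at the end. The arm kept well clear of them.
- **First grip slipped:** It slid about 13 mm along the rim near the end of its turn, so I took a fresh one. The highest wrist force seen was about 23 N.

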